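# Knock a stuck soap bar out of its mould

### The job

A bar of soap is stuck in its white mould. Turn the mould upside down over the steel tray and, holding it so, rap its open side smartly down on the tray, again and again, until the soap comes loose; the soap must be left lying flat in the tray, not let fall from a height. Then set the empty mould down flat on the shelf, clear of the tray, and leave the bottle, canister, stopper and scoop where they stand.

Things in the scene. Friction and masses are not known exactly. Their poses are not given: they have to be found in the camera images.
- mould: White rigid plastic soap mould: loose open box 116 mm long (own x), 56 wide (y), 48 high (z), 0.16 kg empty; starts flat on the shelf, mouth up. Origin: centre of its closed underside; +z points out of the mouth. Cavity 90 x 47 mm, floor 6 mm above the underside; side walls 4.5, end walls 13 mm. Symmetric end for end. Can be gripped across the 56 mm width.
- mould_mid (a point): The middle of the mould, 24 mm from its underside on its own z axis; same axes as the mould. The mould stands steadily on either of its 56 x 48 mm end faces, so it can be turned over in two quarter turns about its own y axis with a regrasp between.
- mould_mouth (a point): Centre of the mouth plane, 48 mm from the underside; same axes as the mould. The rim round it is what gets rapped: slow or gentle contact does not shift the soap; each sharp rap on something hard, arriving at about 0.2 to 0.35 m/s, shifts it some mm. Usually one to eight raps free it; watch for it dropping as the mould is raised.
- lip_a (a joint): Stiff steel lip, 30 mm wide, at the mould's -x end, 14 to 18 mm below the mouth plane, overlapping the soap's end by about 3 mm. Slides out of the soap's way (outward and towards the mouth, 35 degrees off the mould's z) and stays where it is pushed; value 0 (holding) to 0.0095 m; about 0.004 to 0.008 lets the soap go. The two lips hold the soap's weight when inverted.
- lip_b (a joint): The same lip at the mould's +x end. The two lips are linked and move together.
- soap: Cream soap bar, 88 long (own x), 44 wide (y), 24 mm thick (z), 0.10 to 0.17 kg, slippery (friction about 0.2), held in the mould by the lips. Origin: centre of its underside; in the mould it is 6 mm along the mould's z from the mould's origin, axes parallel. Once free and the inverted mould on the tray, it has moved 18 mm along the mould's z and lies with its own z down.
- soap_mid (a point): The middle of the soap bar, 12 mm from its underside on its own z axis; same axes as the soap.
- tray: Shallow rectangular stainless steel tray, fixed to the shelf, 200 mm (own x) by 180 mm (own y), rim 12 mm high, walls and floor 3 mm thick. Origin: centre of its underside, on the shelf; z up; inner floor 3 mm above the origin.
- bottle: Empty amber glass bottle, 64 mm across, 180 mm high, standing loose. Origin: centre of its underside. Leave alone.
- canister: Closed white screw-top detergent canister, 88 mm across, 130 mm high, standing loose. Origin: centre of its underside. Leave alone.
- stopper: Dark hard silicone drain stopper, 60 mm across, 36 mm high with a stub grip on top, loose. Origin: centre of its underside. Leave alone.
- scoop: Round yellow scoop, bowl 68 mm across and 30 mm high with a flat 75 mm handle towards its own +y at 27 mm height, loose. Origin: centre of the bowl's underside. Leave alone.
There are look-alikes about, which are no part of the job. What is shaped like the mould but purple or turquoise is not meant.

How it is judged:
By the outcome, as a careful person would: the job done as asked, in the order asked, and still so for the second after the job is handed in, with the robot touching nothing.
It also fails if it takes over 72 s, if anything falls off the work surface, if the arm or the gripper's body presses on something with over 40 N, if the wrist force passes 120 N, or if a joint passes its speed limit or range.

### The arm

A 6-joint arm with a two-finger parallel gripper is mounted at the origin on the work surface. World frame = base frame: x ahead of the robot, y to its left, z up, the work surface at z = 0. Lengths are in m, angles in rad, forces in N, time in s.
With the tool pointing down it reaches from about 0.3 to 1 m from the base axis. Payload 5.1 kg.
Tool frame: the origin (TCP) lies on the centre line of the jaws, within the pads' length; the fingertips stand 19 mm ahead of it and the grasp point (between the pads) is the TCP; z points along the fingers, y is the line along which they close (so a half turn about z gives the same grasp; the last joint's range is limited). The gripper opens to 95 mm and grips with 3 to 60 N. Pads are 20 mm wide; open, the fingers measure 119 mm over their backs; the gripper's body (75 mm by 180 mm) begins 59 mm behind the grasp point.
Start: joints at [-1.19, 0.124, 1.65, -0, 1.367, -0.083], TCP at [0.291, -0.581, 0.234] pointing down, gripper open.
Joint ranges: [-2.61, 2.61], [-1.02, 2.33], [0.03, 2.71], [-1.35, 4.49], [0.32, 2.68], [-2.91, 2.91]. Speed limits (rad/s): [2.57, 2.57, 3.14, 3.14, 3.14, 3.14].

### API

Orientations are given as a unit quaternion [w, x, y, z].
In Python, from station import r gives the robot as it stands.
- The arm moves only by the tool apply_moves, never from a script. Its argument "increments" is one flat list of numbers, 7 for each row, row after row: the finger opening in m, from 0 to 0.0951, then the shift along the world's x, y, z in m, then the turn, a rotation vector about the world's x, y, z in rad. In form: [fingers, tx, ty, tz, rx, ry, rz, fingers, tx, ty, tz, rx, ry, rz, ...]. A call has 1 to 20 rows; each row is the pose to reach, as a shift and turn from the pose commanded when the call began; what a row does not reach only later rows make up. A row lasts 1/12 s, in which the tool goes at most 41.7 mm and 7.16 degrees, less where a joint would pass 70% of its speed; a pose out of reach is approached as far as the arm can. A call with a gripper value outside its range is refused whole. The fingers move at their own pace and stop on an object; "squeeze" is the grip in N (left out, the last holds). Time passes only in rows, so rows that repeat a pose let the fingers close. It gives the time, the measured TCP pose, the force, the opening and the grip force at its end, in the units of the state.
- r.observe(): the state, without advancing time (a new reading comes with each control period).
- r.camera(name): name is "scene" or "top"; returns the picture (480x640x3 uint8, red, green, blue); there is no depth.
- r.get_calibration(name): a dict with "fx", "fy", "cx", "cy" (pixels), "eye" and "attitude" of the camera in the world. Camera axes: x right, y up, looking along -z (the intrinsics and any distortion apply to the point x, -y, -z); pixel columns grow to the right and rows downward; lengths in m; the calibration is good to about 2 mm. A picture is of the moment at which its call begins. get_calibration takes no time and is no camera call.
- r.finish_job(): hands the job in; it is judged then, once.
The state is a dict: "clock": time; "joint_positions": joint angles; "joint_vel": joint speeds; "joint_torque": joint torques, N m; "position": TCP position; "orientation": TCP orientation; "ft_force": force on the tool from outside, world axes, zero at the start; "wrist_torque": the same for the moment, N m; "width": finger opening in m; "grip_force": force on a finger pad.
Only numpy, scipy, OpenCV 4.12 (cv2) and the standard library are available. Lean on these libraries where they do the work, as an engineer would, in place of code of your own. Each camera call takes 0.05 s, during which the arm holds its last target. There are 200 camera calls.

## Working session

There is one attempt and no reset: what is moved stays moved. The work goes in short steps, Python scripts to look and compute and a tool call to move; the robot and the scene stay as the last step left them, time stands still between calls to the robot, and variables do not carry over. Pictures are saved under pics/ and viewed, at most 10 in all, crops included, and the job is handed in when it is done.

Besides the shell and the picture viewer there is one more tool, called after "Request:" as name(argument=value, ...) on one line, values as JSON. apply_moves: Moves the arm, as the interface text tells. Its arguments: {"type":"object","properties":{"increments":{"type":"array","items":{"type":"number"}},"squeeze":{"type":"number"}},"required":["increments"]}

```bash
mkdir -p pics; ls
python3 - <<'E'
from station import r
import cv2
for n in ("scene","top"):
    cv2.imwrite(f"pics/{n}0.png",cv2.cvtColor(r.camera(n),cv2.COLOR_RGB2BGR)); print(r.get_calibration(n))
print(r.observe())
E
```

```text
pics
{'fx': 542.6320321252272, 'fy': 542.6320321252272, 'cx': 320.371271175439, 'cy': 246.47423485423374, 'eye': array([1.35475366, 0.44085587, 0.84348792]), 'attitude': array([0.51359855, 0.21411936, 0.32509269, 0.76464643])}
{'fx': 613.2696559225041, 'fy': 613.2696559225041, 'cx': 325.2506903720347, 'cy': 236.09127728189586, 'eye': array([0.47384788, 0.1064864 , 1.4425162 ]), 'attitude': array([ 0.70816597,  0.027491  , -0.03094294, -0.70483171])}
{'clock': 0.1, 'joint_positions': array([-1.18960435e+00,  1.24454611e-01,  1.65149160e+00,  1.99001815e-06,
        1.36747544e+00, -8.25892721e-02]), 'joint_vel': array([-0.00012194, -0.0028945 , -0.00200544,  0.00024207,  0.00316074,
       -0.00099888]), 'joint_torque': array([ 1.28045380e-03, -4.18880939e+01, -3.61095893e+01,  7.78100523e-02,
        4.62188444e-02, -6.51807568e-05]), 'position': array([ 0.29055316, -0.58086421,  0.23252749]), 'orientation': array([-9.04468911e-04,  9.73233274e-01,  2.29817661e-01, -1.35065546e-04]), 'ft_force': array([-1.06823517,  0.37193469, -0.1814103 ]), 'wrist_torque': array([-0.031694  ,  0.00532175,  0.01246979]), 'grip_force': 0.0, 'width': 0.09517101065739249}
```

View pics/scene0.png

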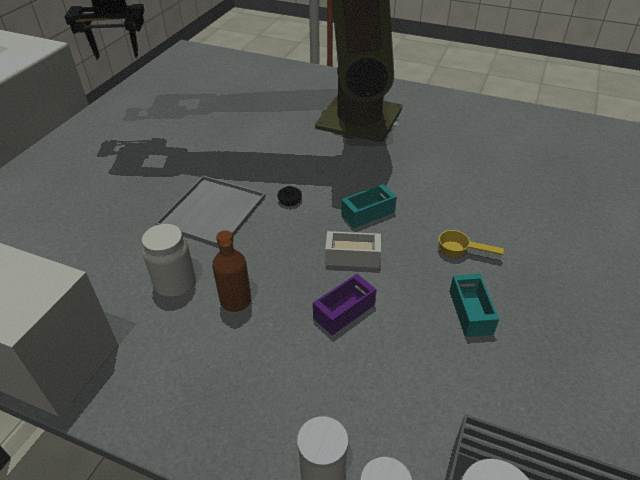

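View pics/top0.png

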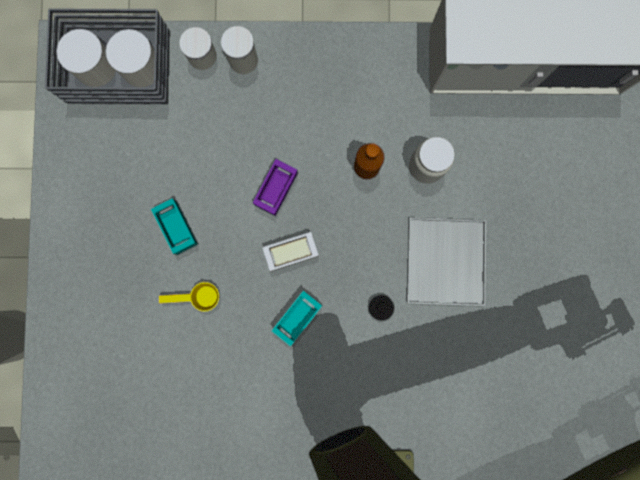

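Candidates in the top picture are white with a cream filling (291,251), purple (275,187), turquoise (297,317) and turquoise (174,226). Only the white one fits. The tray is at about (446,261). I'll confirm the mould in an enlarged crop.

Run:
```python
import cv2,numpy as np
t=cv2.imread("pics/top0.png")
a=cv2.resize(t[220:280,250:330],None,fx=8,fy=8,interpolation=cv2.INTER_CUBIC)   # 640x480
cv2.imwrite("pics/crop_m.png",a)
b=cv2.resize(t[205:325,360:500],None,fx=5,fy=5,interpolation=cv2.INTER_CUBIC)
cv2.imwrite("pics/crop_t.png",b)
```

```text
(no output)
```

View pics/crop_m.png

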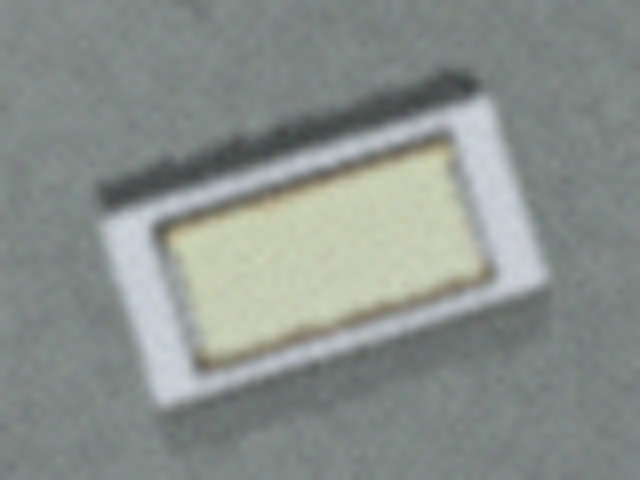

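View pics/crop_t.png

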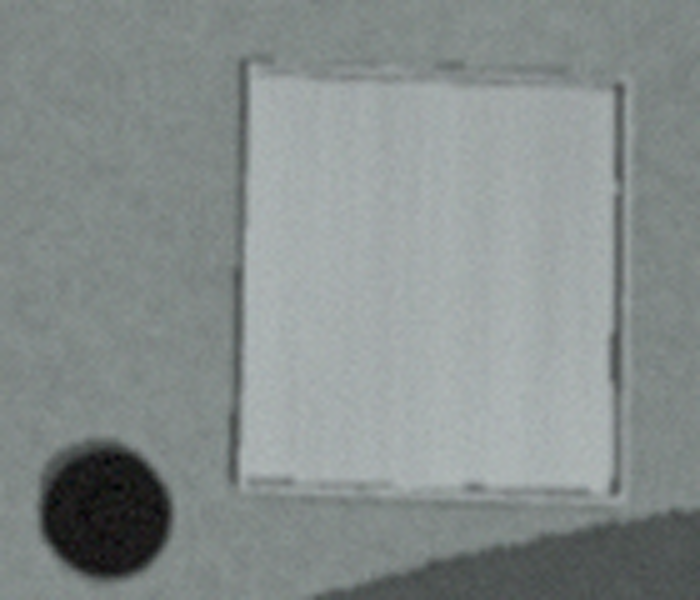

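```bash
cat > h.py <<'E'
import numpy as np
from scipy.spatial.transform import Rotation as R
from station import r
def ray(cam,u,v):
    c=r.get_calibration(cam); q=c["attitude"]
    d=R.from_quat([*q[1:],q[0]]).apply([(u-c["cx"])/c["fx"],-(v-c["cy"])/c["fy"],-1.0])
    return c["eye"],d
def px2w(cam,u,v,z):
    e,d=ray(cam,u,v); return e+d*(z-e[2])/d[2]
def w2px(cam,p):
    c=r.get_calibration(cam); q=c["attitude"]
    x,y,z=R.from_quat([*q[1:],q[0]]).inv().apply(np.array(p)-c["eye"])
    return c["cx"]-c["fx"]*x/z, c["cy"]+c["fy"]*y/z
E
python3 - <<'E'
from h import *
np.set_printoptions(precision=4,suppress=True)
def show(n,pts,s,o,z):
    P=np.array([px2w("top",(a+.5)/s-.5+o[0],(b+.5)/s-.5+o[1],z) for a,b in pts]); print(n,"\n",P,"mean",P.mean(0))
    if len(P)==4:
        e=[P[(i+1)%4]-P[i] for i in range(4)]; print([(round(float(np.linalg.norm(x)),4),round(float(np.degrees(np.arctan2(x[1],x[0]))),1)) for x in e])
show("mould",[(100,218),(488,92),(548,282),(160,408)],8,(250,220),.048)
show("tray",[(243,60),(628,78),(622,498),(236,490)],5,(360,205),.012)
show("stopper",[(106,510)],5,(360,205),.03)
for n,u,v,z in [("can",434,157,.13),("bottle",374,151,.18),("purple",275,187,.048),("turq",297,317,.048),("turq2",174,226,.048),("scoop",205,296,.03)]: print(n,px2w("top",u,v,z))
E
```

```text
mould 
 [[0.5642 0.2437 0.048 ]
 [0.6008 0.1335 0.048 ]
 [0.5466 0.1161 0.048 ]
 [0.5103 0.226  0.048 ]] mean [0.5554 0.1798 0.048 ]
[(0.1161, -71.6), (0.0569, -162.2), (0.1157, 108.3), (0.0568, 18.2)]
tray 
 [[ 0.6393 -0.0948  0.012 ]
 [ 0.6317 -0.2758  0.012 ]
 [ 0.4355 -0.2696  0.012 ]
 [ 0.4384 -0.0902  0.012 ]] mean [ 0.5362 -0.1826  0.012 ]
[(0.1811, -92.4), (0.1963, 178.2), (0.1794, 89.1), (0.2009, -1.3)]
stopper 
 [[ 0.4295 -0.0281  0.03  ]] mean [ 0.4295 -0.0281  0.03  ]
can [ 0.7562 -0.1352  0.13  ]
bottle [ 0.7575 -0.0006  0.18  ]
purple [0.7019 0.2158 0.048 ]
turq [0.4059 0.1629 0.048 ]
turq2 [0.6108 0.4452 0.048 ]
scoop [0.4519 0.3746 0.03  ]
```

The white box holding cream soap is confirmed as the mould. Its long axis is tangential to the base, so I'll tilt the tool sideways about the radial axis. The sequence is: grasp at +30°, stand it on end at -60°, regrasp at +60°, inverted at -30°.

```bash
cat >> h.py <<'E'
def toolR(az,tau):   # tool down, jaws closing along azimuth az (deg), then tilted tau (deg) about that axis
    d=R.from_euler('z',az,degrees=True)
    base=d*R.from_matrix(np.array([[0,1,0],[1,0,0],[0,0,-1.]]))  # tool y -> radial, tool z -> down
    er=d.apply([1,0,0]); return R.from_rotvec(er*np.radians(tau))*base
def cur():
    o=r.observe(); q=o["orientation"]; return np.array(o["position"]),R.from_quat([*q[1:],q[0]]),o
def inc(p,Rt,p0=None,R0=None):
    a,b,_=cur(); p0=a if p0 is None else p0; R0=b if R0 is None else R0
    return np.round(np.r_[p-p0,(Rt*R0.inv()).as_rotvec()],4)
E
python3 - <<'E'
from h import *
Rt=toolR(18.3,30); g=np.array([.5554,.1798,.031]); zt=Rt.as_matrix()[:,2]
print(zt, Rt.as_matrix()[:,1], cur()[1].as_matrix()[:,1])
print("pre",inc(g-.1*zt,Rt)); print("pre->grasp",.1*zt)
E
```

```text
[-0.15699623  0.47471274 -0.8660254 ] [0.94942548 0.31399246 0.        ] [ 0.44733215 -0.89436605 -0.0018226 ]
pre [ 0.2805  0.7132 -0.1149  0.5253 -0.2204  1.3909]
pre->grasp [-0.01569962  0.04747127 -0.08660254]
```

Request:
apply_moves(increments=[0.095, 0.2805, 0.7132, -0.06, 0.5253, -0.2204, 1.3909, 0.095, 0.2805, 0.7132, -0.06, 0.5253, -0.2204, 1.3909, 0.095, 0.2805, 0.7132, -0.06, 0.5253, -0.2204, 1.3909, 0.095, 0.2805, 0.7132, -0.06, 0.5253, -0.2204, 1.3909, 0.095, 0.2805, 0.7132, -0.06, 0.5253, -0.2204, 1.3909, 0.095, 0.2805, 0.7132, -0.06, 0.5253, -0.2204, 1.3909, 0.095, 0.2805, 0.7132, -0.06, 0.5253, -0.2204, 1.3909, 0.095, 0.2805, 0.7132, -0.06, 0.5253, -0.2204, 1.3909, 0.095, 0.2805, 0.7132, -0.06, 0.5253, -0.2204, 1.3909, 0.095, 0.2805, 0.7132, -0.06, 0.5253, -0.2204, 1.3909, 0.095, 0.2805, 0.7132, -0.06, 0.5253, -0.2204, 1.3909, 0.095, 0.2805, 0.7132, -0.06, 0.5253, -0.2204, 1.3909, 0.095, 0.2805, 0.7132, -0.06, 0.5253, -0.2204, 1.3909, 0.095, 0.2805, 0.7132, -0.06, 0.5253, -0.2204, 1.3909, 0.095, 0.2805, 0.7132, -0.06, 0.5253, -0.2204, 1.3909, 0.095, 0.2805, 0.7132, -0.06, 0.5253, -0.2204, 1.3909, 0.095, 0.2805, 0.7132, -0.06, 0.5253, -0.2204, 1.3909, 0.095, 0.2805, 0.7132, -0.1149, 0.5253, -0.2204, 1.3909, 0.095, 0.2805, 0.7132, -0.1149, 0.5253, -0.2204, 1.3909, 0.095, 0.2805, 0.7132, -0.1149, 0.5253, -0.2204, 1.3909], squeeze=40)

```text
clock: 1.77
position: [0.568, 0.1359, 0.1125]
orientation: [-0.213, 0.565, 0.783, 0.149]
ft_force: [-1.2, -0.5, -1.1]
width: 0.0951
grip_force: 0.0
```

Run:
```python
from h import *
Rt=toolR(18.3,30); g=np.array([.5554,.1798,.031]); zt=Rt.as_matrix()[:,2]
p,q,o=cur(); print(o["clock"],p,o["joint_positions"],o["joint_vel"],o["ft_force"])
print("pre",inc(g-.1*zt,Rt)); print("grasp",inc(g,Rt))
```

```text
1.7667 [0.56799955 0.13585578 0.11249297] [-0.07762305  0.19016466  1.85710571  0.49169361  1.35199748 -0.57069779] [-0.04090781 -0.02594152 -0.00770873 -0.0392093   0.06553956 -0.01356411] [-1.18498139 -0.45044603 -1.07968117]
pre [ 0.0031 -0.0035  0.0051 -0.0011 -0.0078 -0.0036]
grasp [-0.0126  0.0439 -0.0815 -0.0011 -0.0078 -0.0036]
```

Request:
apply_moves(increments=[0.095, -0.0055, 0.0166, -0.0303, 0, 0, 0, 0.095, -0.011, 0.0332, -0.0606, 0, 0, 0, 0.095, -0.011, 0.0332, -0.0606, 0, 0, 0, 0.095, -0.011, 0.0332, -0.0606, 0, 0, 0])

```text
clock: 2.1
position: [0.5582, 0.1652, 0.0564]
orientation: [-0.211, 0.566, 0.783, 0.151]
ft_force: [0.6, -0.2, 0.4]
width: 0.0952
grip_force: 0.0
```

Run:
```python
from h import *
Rt=toolR(18.3,30); g=np.array([.5554,.1798,.031]); zt=Rt.as_matrix()[:,2]
p,q,o=cur(); print(o["clock"],p,o["ft_force"])
print("grasp",inc(g,Rt))
import cv2
im=cv2.cvtColor(r.camera("scene"),cv2.COLOR_RGB2BGR)
cv2.imwrite("pics/s1.png",cv2.resize(im[170:320,260:460],None,fx=4,fy=4,interpolation=cv2.INTER_CUBIC))
```

```text
2.1 [0.55823143 0.16521759 0.05640569] [ 0.59086824 -0.19139365  0.37505811]
grasp [-0.0028  0.0146 -0.0254 -0.0004 -0.0032 -0.0003]
```

View pics/s1.png

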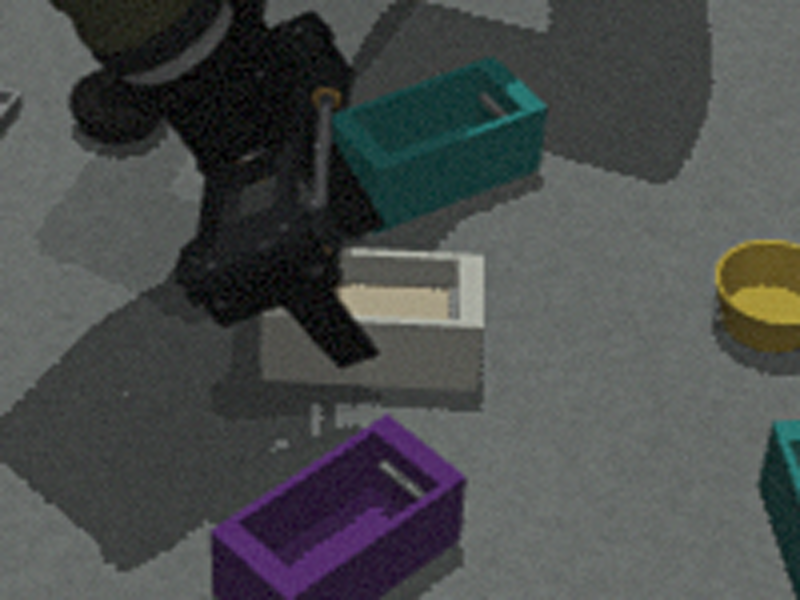

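The crop shows the fingers straddling the white mould, with the near finger at about (350,340), and clear of its neighbours. Going in to grasp.

Request:
apply_moves(increments=[0.095, -0.0028, 0.0146, -0.0254, 0, -0.003, 0, 0.095, -0.0028, 0.0146, -0.0254, 0, -0.003, 0, 0.095, -0.0028, 0.0146, -0.0254, 0, -0.003, 0, 0.04, -0.0028, 0.0146, -0.0254, 0, -0.003, 0, 0.04, -0.0028, 0.0146, -0.0254, 0, -0.003, 0, 0.04, -0.0028, 0.0146, -0.0254, 0, -0.003, 0, 0.04, -0.0028, 0.0146, -0.0254, 0, -0.003, 0, 0.04, -0.0028, 0.0146, -0.0254, 0, -0.003, 0, 0.04, -0.0028, 0.0146, -0.0254, 0, -0.003, 0, 0.04, -0.0028, 0.0146, -0.0254, 0, -0.003, 0], squeeze=45)

```text
clock: 2.98
position: [0.5571, 0.1796, 0.0329]
orientation: [-0.208, 0.566, 0.783, 0.153]
ft_force: [-0.7, -2.2, 2.9]
width: 0.0556
grip_force: 45.0
```

```bash
cat >> h.py <<'E'
def frame(az,rot):   # mould attitude: y_m along azimuth az, turned by rot deg about that axis from mouth-up
    d=R.from_euler('z',az-90,degrees=True)   # x_m at az-90, y_m at az
    return R.from_rotvec(d.apply([0,1,0])*np.radians(rot))*d
E
python3 - <<'E'
from h import *
p,q,o=cur(); print(o["clock"],p,o["width"],o["grip_force"],o["ft_force"],o["joint_positions"])
F0=frame(18.3,0); m0=np.array([.5554,.1798,.024])
off=F0.inv().apply(p-m0); rel=F0.inv()*q
print("tcp in mould_mid",off)
F1=frame(3,-90); m1=np.array([.55,.03,.058])
p1=m1+F1.apply(off); q1=F1*rel
print("z_m",F1.apply([0,0,1]),"tool z",q1.apply([0,0,1]))
print("stand",p1,inc(p1,q1))
E
```

```text
2.9833 [0.55709667 0.17956031 0.03291257] 0.05564459900391983 44.980425238609314 [-0.65439261 -2.15707148  2.89595045] [-0.00641374  0.27527373  1.91184598  0.53638845  1.18868753 -0.58971709]
tcp in mould_mid [0.0007603  0.0015356  0.00891257]
z_m [-0.05233596  0.99862953  0.        ] tool z [ 0.04860308 -0.86500322 -0.49940681]
stand [0.55106705 0.03898073 0.0587603 ] [-0.006  -0.1406  0.0258 -1.5475 -0.291  -0.2096]
```

Request:
apply_moves(increments=[0.04, 0, 0, 0.04, 0, 0, 0, 0.04, 0, 0, 0.08, 0, 0, 0, 0.04, -0.006, -0.1406, 0.12, -1.5475, -0.291, -0.2096, 0.04, -0.006, -0.1406, 0.12, -1.5475, -0.291, -0.2096, 0.04, -0.006, -0.1406, 0.12, -1.5475, -0.291, -0.2096, 0.04, -0.006, -0.1406, 0.12, -1.5475, -0.291, -0.2096, 0.04, -0.006, -0.1406, 0.12, -1.5475, -0.291, -0.2096, 0.04, -0.006, -0.1406, 0.12, -1.5475, -0.291, -0.2096, 0.04, -0.006, -0.1406, 0.12, -1.5475, -0.291, -0.2096, 0.04, -0.006, -0.1406, 0.12, -1.5475, -0.291, -0.2096, 0.04, -0.006, -0.1406, 0.12, -1.5475, -0.291, -0.2096, 0.04, -0.006, -0.1406, 0.12, -1.5475, -0.291, -0.2096, 0.04, -0.006, -0.1406, 0.12, -1.5475, -0.291, -0.2096, 0.04, -0.006, -0.1406, 0.12, -1.5475, -0.291, -0.2096, 0.04, -0.006, -0.1406, 0.12, -1.5475, -0.291, -0.2096, 0.04, -0.006, -0.1406, 0.12, -1.5475, -0.291, -0.2096, 0.04, -0.006, -0.1406, 0.12, -1.5475, -0.291, -0.2096, 0.04, -0.006, -0.1406, 0.12, -1.5475, -0.291, -0.2096, 0.04, -0.006, -0.1406, 0.12, -1.5475, -0.291, -0.2096, 0.04, -0.006, -0.1406, 0.12, -1.5475, -0.291, -0.2096])

```text
clock: 4.65
position: [0.5519, 0.0386, 0.154]
orientation: [0.364, 0.596, 0.629, -0.342]
ft_force: [0.4, 0.3, -3.1]
width: 0.0556
grip_force: 45.0
```

Run:
```python
from h import *
p,q,o=cur(); print(o["clock"],p,o["width"],o["ft_force"],o["joint_positions"],o["joint_vel"])
off=np.array([.0008,0.0,.0089]); F1=frame(3,-90)
rel=frame(18.3,0).inv()*R.from_quat([.566,.783,.153,-.208])
p1=np.array([.55,.03,.058])+F1.apply(off); print("stand",inc(p1,F1*rel))
import cv2
im=cv2.cvtColor(r.camera("scene"),cv2.COLOR_RGB2BGR)
cv2.imwrite("pics/s2.png",cv2.resize(im[60:300,160:480],None,fx=2.5,fy=2.5,interpolation=cv2.INTER_CUBIC))
```

```text
4.65 [0.55193923 0.0386447  0.15399253] 0.05555604452838947 [ 0.41672461  0.28806071 -3.09344931] [ 0.38303626  0.24989065  1.89950064 -0.96294214  1.52870304  0.6571075 ] [ 0.00045671  0.0006235   0.00262315 -0.00328759  0.00255173  0.00363015]
stand [-0.0024  0.0002 -0.0952 -0.0023  0.0015  0.0008]
```

View pics/s2.png

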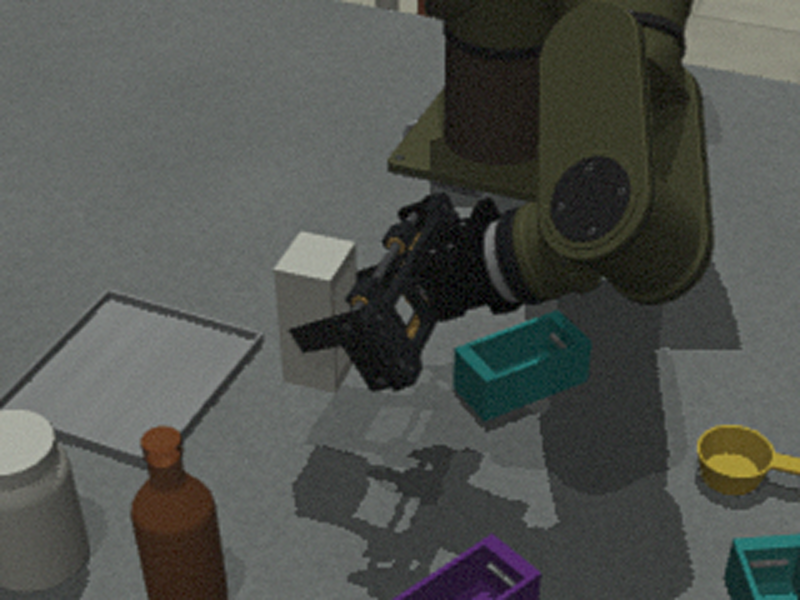

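Request:
apply_moves(increments=[0.04, -0.0012, 0, -0.03, 0, 0, 0, 0.04, -0.0024, 0, -0.06, -0.002, 0.0015, 0, 0.04, -0.0024, 0, -0.08, -0.002, 0.0015, 0, 0.04, -0.0024, 0, -0.09, -0.002, 0.0015, 0, 0.04, -0.0024, 0, -0.0945, -0.002, 0.0015, 0, 0.04, -0.0024, 0, -0.0945, -0.002, 0.0015, 0, 0.04, -0.0024, 0, -0.0945, -0.002, 0.0015, 0])

```text
clock: 5.28
position: [0.5501, 0.0392, 0.0596]
orientation: [0.365, 0.595, 0.629, -0.344]
ft_force: [-1.2, 0.1, -2.4]
width: 0.0561
grip_force: 45.0
```

Run:
```python
from h import *
p,q,o=cur(); print(o["clock"],p,o["width"],o["ft_force"],o["wrist_torque"]); print(q.apply([0,0,1]),q.apply([0,1,0]))
```

```text
5.2833 [0.5500715  0.03919608 0.05964515] 0.05610045667391153 [-1.19729223  0.1145603  -2.35011579] [ 0.74920813  0.04832999 -0.0398776 ]
[ 0.04998551 -0.86579136 -0.49790237] [0.99838751 0.05674466 0.00155828]
```

Request:
apply_moves(increments=[0.04, 0, 0, -0.0015, 0, 0, 0, 0.04, 0, 0, -0.0015, 0, 0, 0, 0.04, 0, 0, -0.0015, 0, 0, 0])

```text
clock: 5.53
position: [0.5501, 0.0393, 0.0596]
orientation: [0.365, 0.594, 0.628, -0.344]
ft_force: [-2.9, 1.0, 5.6]
width: 0.0559
grip_force: 45.0
```

Request:
apply_moves(increments=[0.095, 0, 0, 0, 0, 0, 0, 0.095, 0, 0, 0, 0, 0, 0, 0.095, 0, 0, 0, 0, 0, 0, 0.095, 0, 0, 0, 0, 0, 0, 0.095, -0.0015, 0.026, 0.015, 0, 0, 0, 0.095, -0.003, 0.052, 0.03, 0, 0, 0, 0.095, -0.005, 0.08, 0.05, 0, 0, 0, 0.095, -0.005, 0.09, 0.09, 0, 0, 0, 0.095, -0.005, 0.09, 0.13, 0, 0, 0, 0.095, -0.005, 0.09, 0.17, 0, 0, 0, 0.095, -0.005, 0.09, 0.2, 0, 0, 0, 0.095, -0.005, 0.09, 0.2, 0, 0, 0])

```text
clock: 6.53
position: [0.5466, 0.1304, 0.2649]
orientation: [0.367, 0.597, 0.628, -0.339]
ft_force: [1.7, -0.6, 0.5]
width: 0.0951
grip_force: 0.0
```

Run:
```python
from h import *
import cv2
p,q,o=cur(); print(o["clock"],p,o["width"],o["ft_force"])
Rt=toolR(3.25,60); zt=Rt.apply([0,0,1]); mid=np.array([.5505,.0304,.058])
g=mid+R.from_euler('z',3.25,degrees=True).apply([0,-.009,0]); pre=g-.1*zt
print("zt",zt,"g",g); hi=pre+[0,0,.12]
print("hi",inc(hi,Rt),"pre",inc(pre,Rt))
im=cv2.cvtColor(r.camera("scene"),cv2.COLOR_RGB2BGR); cv2.imwrite("pics/s3.png",im)
print([w2px("scene",mid+[a,b,c]) for a,b,c in [(0,0,0),(0,0,.058),(0,0,-.058)]])
```

```text
6.5333 [0.54659802 0.13035149 0.26494483] 0.09511205983363379 [ 1.65096498 -0.59815773  0.52586934]
zt [-0.04909739  0.86463255 -0.5       ] g [0.55101024 0.02141447 0.058     ]
hi [ 0.0093 -0.1954 -0.0369  2.0897  0.1266  0.0124] pre [ 0.0093 -0.1954 -0.1569  2.0897  0.1266  0.0124]
[(np.float64(289.34119334577264), np.float64(217.54642148808028)), (np.float64(288.0760597266378), np.float64(196.95293780687507)), (np.float64(290.5234135119449), np.float64(236.79026366524934))]
```

View pics/s3.png

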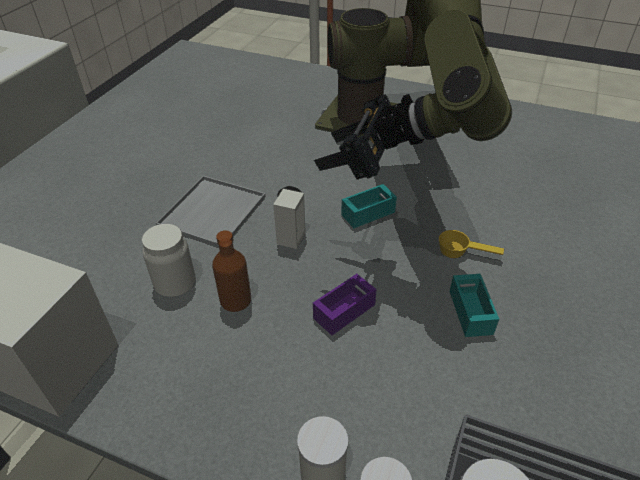

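The mould stands on end at (289,218), as predicted. Swinging to the other side.

Request:
apply_moves(increments=[0.095, 0.0093, -0.1954, -0.02, 2.0897, 0.1266, 0.0124, 0.095, 0.0093, -0.1954, -0.02, 2.0897, 0.1266, 0.0124, 0.095, 0.0093, -0.1954, -0.02, 2.0897, 0.1266, 0.0124, 0.095, 0.0093, -0.1954, -0.02, 2.0897, 0.1266, 0.0124, 0.095, 0.0093, -0.1954, -0.02, 2.0897, 0.1266, 0.0124, 0.095, 0.0093, -0.1954, -0.02, 2.0897, 0.1266, 0.0124, 0.095, 0.0093, -0.1954, -0.02, 2.0897, 0.1266, 0.0124, 0.095, 0.0093, -0.1954, -0.02, 2.0897, 0.1266, 0.0124, 0.095, 0.0093, -0.1954, -0.02, 2.0897, 0.1266, 0.0124, 0.095, 0.0093, -0.1954, -0.02, 2.0897, 0.1266, 0.0124, 0.095, 0.0093, -0.1954, -0.02, 2.0897, 0.1266, 0.0124, 0.095, 0.0093, -0.1954, -0.02, 2.0897, 0.1266, 0.0124, 0.095, 0.0093, -0.1954, -0.02, 2.0897, 0.1266, 0.0124, 0.095, 0.0093, -0.1954, -0.02, 2.0897, 0.1266, 0.0124, 0.095, 0.0093, -0.1954, -0.02, 2.0897, 0.1266, 0.0124, 0.095, 0.0093, -0.1954, -0.02, 2.0897, 0.1266, 0.0124, 0.095, 0.0093, -0.1954, -0.02, 2.0897, 0.1266, 0.0124, 0.095, 0.0093, -0.1954, -0.02, 2.0897, 0.1266, 0.0124, 0.095, 0.0093, -0.1954, -0.05, 2.0897, 0.1266, 0.0124, 0.095, 0.0093, -0.1954, -0.05, 2.0897, 0.1266, 0.0124])

```text
clock: 8.25
position: [0.5513, -0.0655, 0.2016]
orientation: [-0.365, 0.592, 0.633, 0.34]
ft_force: [-0.7, 1.0, -1.1]
width: 0.0949
grip_force: 0.0
```

Run:
```python
from h import *
p,q,o=cur(); print(o["clock"],p,o["joint_positions"],q.apply([0,0,1]))
Rt=toolR(3.25,60); zt=Rt.apply([0,0,1]); g=np.array([.5510,.0214,.058])
print("pre",inc(g-.1*zt,Rt),"grasp",inc(g,Rt))
```

```text
8.25 [ 0.55129294 -0.06548922  0.20158416] [-0.5713217   0.2605506   1.79181358  0.79193281  1.79798409 -0.75077134] [-0.05961268  0.86266093 -0.50225735]
pre [ 0.0046  0.0004 -0.0936  0.0027 -0.002  -0.011 ] grasp [-0.0003  0.0869 -0.1436  0.0027 -0.002  -0.011 ]
```

Request:
apply_moves(increments=[0.095, 0.002, 0, -0.04, 0.0027, -0.002, -0.011, 0.095, 0.0046, 0, -0.08, 0.0027, -0.002, -0.011, 0.095, 0.0046, 0.0004, -0.0936, 0.0027, -0.002, -0.011, 0.095, 0.0046, 0.0004, -0.0936, 0.0027, -0.002, -0.011, 0.095, 0.003, 0.0254, -0.108, 0.0027, -0.002, -0.011, 0.095, 0.0015, 0.0504, -0.1225, 0.0027, -0.002, -0.011, 0.095, 0.001, 0.0704, -0.134, 0.0027, -0.002, -0.011, 0.095, 0, 0.0869, -0.1436, 0.0027, -0.002, -0.011, 0.095, 0, 0.0869, -0.1436, 0.0027, -0.002, -0.011])

```text
clock: 9.0
position: [0.5524, 0.0233, 0.0639]
orientation: [-0.362, 0.592, 0.632, 0.345]
ft_force: [-0.7, 0.5, -0.2]
width: 0.0948
grip_force: 0.0
```

Run:
```python
from h import *
p,q,o=cur(); print(o["clock"],p,o["ft_force"])
Rt=toolR(3.25,60); g=np.array([.5510,.0214,.058])
print("grasp",inc(g,Rt))
```

```text
9.0 [0.55239779 0.02331908 0.06393563] [-0.69745328  0.45697818 -0.22570211]
grasp [-0.0014 -0.0019 -0.0059 -0.0003  0.0071 -0.0039]
```

Request:
apply_moves(increments=[0.095, -0.0014, -0.002, -0.003, 0, 0, -0.004, 0.095, -0.0014, -0.002, -0.003, 0, 0, -0.004, 0.04, -0.0014, -0.002, -0.003, 0, 0, -0.004, 0.04, -0.0014, -0.002, -0.003, 0, 0, -0.004, 0.04, -0.0014, -0.002, -0.003, 0, 0, -0.004, 0.04, -0.0014, -0.002, -0.003, 0, 0, -0.004, 0.04, -0.0014, -0.002, -0.003, 0, 0, -0.004, 0.04, -0.0014, -0.002, -0.003, 0, 0, -0.004, 0.04, -0.0014, -0.002, -0.003, 0, 0, -0.004], squeeze=60)

```text
clock: 9.75
position: [0.5518, 0.0185, 0.0602]
orientation: [-0.36, 0.595, 0.63, 0.346]
ft_force: [-0.1, -0.7, 0.3]
width: 0.0555
grip_force: 59.9
```

Run:
```python
from h import *
p,q,o=cur(); print(o["clock"],p,o["width"],o["grip_force"],o["ft_force"])
F1=frame(3.25,-90); mid=np.array([.5505,.0304,.058])
off=F1.inv().apply(p-mid); off[1]=0; rel=F1.inv()*q; print("off",off)
np.savez("g2.npz",off=off,rel=rel.as_quat())
F2=frame(-15,-180); m2=np.array([.537,-.183,.003+.024+.06])
p2=m2+F2.apply(off); print("inv",p2,inc(p2,F2*rel),(F2*rel).apply([0,0,1]))
```

```text
9.75 [0.55183935 0.01849947 0.0601699 ] 0.05554996116738636 59.89170737564564 [-0.11993444 -0.66680791  0.33950074]
off [ 0.0021699   0.         -0.01195732]
inv [ 0.53756161 -0.18090404  0.09895732] [-0.0143 -0.1994  0.0388 -1.568   0.1613 -0.25  ] [-0.12289699 -0.48558772 -0.86550615]
```

Request:
apply_moves(increments=[0.04, 0, 0, 0.04, 0, 0, 0, 0.04, 0, 0, 0.08, 0, 0, 0, 0.04, -0.0143, -0.1994, 0.09, -1.568, 0.1613, -0.25, 0.04, -0.0143, -0.1994, 0.09, -1.568, 0.1613, -0.25, 0.04, -0.0143, -0.1994, 0.09, -1.568, 0.1613, -0.25, 0.04, -0.0143, -0.1994, 0.09, -1.568, 0.1613, -0.25, 0.04, -0.0143, -0.1994, 0.09, -1.568, 0.1613, -0.25, 0.04, -0.0143, -0.1994, 0.09, -1.568, 0.1613, -0.25, 0.04, -0.0143, -0.1994, 0.09, -1.568, 0.1613, -0.25, 0.04, -0.0143, -0.1994, 0.09, -1.568, 0.1613, -0.25, 0.04, -0.0143, -0.1994, 0.09, -1.568, 0.1613, -0.25, 0.04, -0.0143, -0.1994, 0.09, -1.568, 0.1613, -0.25, 0.04, -0.0143, -0.1994, 0.09, -1.568, 0.1613, -0.25, 0.04, -0.0143, -0.1994, 0.09, -1.568, 0.1613, -0.25, 0.04, -0.0143, -0.1994, 0.09, -1.568, 0.1613, -0.25, 0.04, -0.0143, -0.1994, 0.09, -1.568, 0.1613, -0.25, 0.04, -0.0143, -0.1994, 0.09, -1.568, 0.1613, -0.25, 0.04, -0.0143, -0.1994, 0.065, -1.568, 0.1613, -0.25, 0.04, -0.0143, -0.1994, 0.04, -1.568, 0.1613, -0.25, 0.04, -0.0143, -0.1994, 0.04, -1.568, 0.1613, -0.25])

```text
clock: 11.42
position: [0.5341, -0.1808, 0.0952]
orientation: [0.156, 0.764, 0.591, -0.206]
ft_force: [-1.5, 0.0, -4.5]
width: 0.0557
grip_force: 59.9
```

Run:
```python
from h import *
import cv2
d=np.load("g2.npz"); off=d["off"]; rel=R.from_quat(d["rel"])
p,q,o=cur(); print(o["clock"],p,o["width"],o["ft_force"],o["joint_positions"])
F=q*rel.inv(); print("z_m",F.apply([0,0,1]),"mid",p-F.apply(off))
F2=frame(-15,-180); p2=np.array([.537,-.183,.087])+F2.apply(off); print(inc(p2,F2*rel))
im=cv2.cvtColor(r.camera("scene"),cv2.COLOR_RGB2BGR)
cv2.imwrite("pics/s4.png",cv2.resize(im[110:310,130:390],None,fx=3,fy=3,interpolation=cv2.INTER_CUBIC))
```

```text
11.4167 [ 0.53409629 -0.1808481   0.09522108] 0.05571526250666735 [-1.546606    0.0305594  -4.50329902] [-0.18020207  0.12738193  1.96056264 -0.57076035  1.16837926  0.33370844]
z_m [-0.00796343  0.00446449 -0.99995833] mid [ 0.53343517 -0.18288952  0.08325941]
[ 0.0035 -0.0001  0.0037 -0.0045 -0.008   0.002 ]
```

View pics/s4.png

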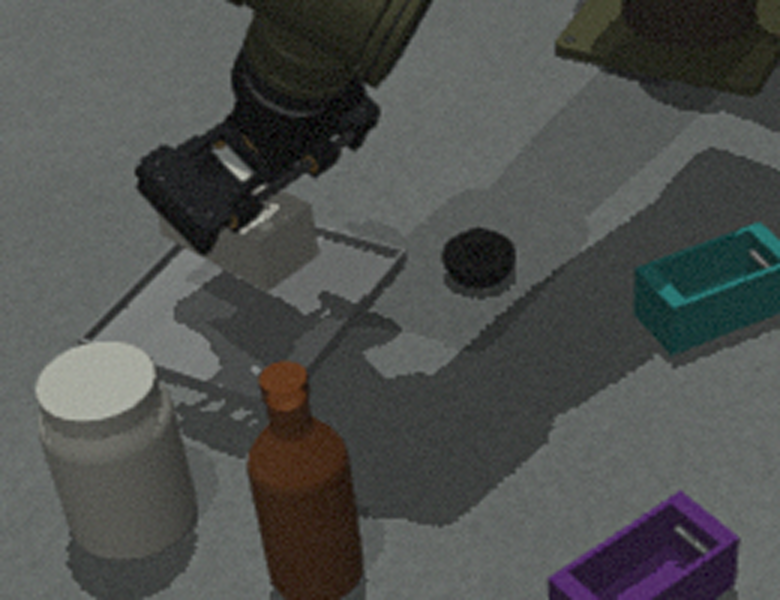

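The mould is inverted over the tray. I'll make one gentle touch to find the contact height.

Request:
apply_moves(increments=[0.04, 0.0035, 0, -0.02, -0.0045, -0.008, 0.002, 0.04, 0.0035, 0, -0.04, -0.0045, -0.008, 0.002, 0.04, 0.0035, 0, -0.05, -0.0045, -0.008, 0.002, 0.04, 0.0035, 0, -0.05, -0.0045, -0.008, 0.002, 0.04, 0.0035, 0, -0.05, -0.0045, -0.008, 0.002])

```text
clock: 11.88
position: [0.5413, -0.1814, 0.0509]
orientation: [0.164, 0.764, 0.59, -0.202]
ft_force: [0.8, -0.2, -2.9]
width: 0.0557
grip_force: 59.9
```

Request:
apply_moves(increments=[0.04, 0, 0, -0.002, 0, 0, 0, 0.04, 0, 0, -0.004, 0, 0, 0, 0.04, 0, 0, -0.004, 0, 0, 0])

```text
clock: 12.13
position: [0.5417, -0.181, 0.047]
orientation: [0.165, 0.764, 0.59, -0.202]
ft_force: [-0.7, -0.2, -3.0]
width: 0.0557
grip_force: 59.9
```

Request:
apply_moves(increments=[0.04, 0, 0, -0.004, 0, 0, 0, 0.04, 0, 0, -0.007, 0, 0, 0, 0.04, 0, 0, -0.007, 0, 0, 0])

```text
clock: 12.38
position: [0.5416, -0.1809, 0.0394]
orientation: [0.165, 0.764, 0.59, -0.202]
ft_force: [0.1, -0.4, -1.9]
width: 0.0555
grip_force: 59.9
```

Request:
apply_moves(increments=[0.04, 0, 0, -0.0015, 0, 0, 0, 0.04, 0, 0, -0.003, 0, 0, 0, 0.04, 0, 0, -0.003, 0, 0, 0])

```text
clock: 12.63
position: [0.5417, -0.181, 0.0392]
orientation: [0.165, 0.764, 0.59, -0.203]
ft_force: [-4.9, 5.4, 13.1]
width: 0.0557
grip_force: 59.9
```

Run:
```python
from h import *
d=np.load("g2.npz"); off=d["off"]; rel=R.from_quat(d["rel"])
p,q,o=cur(); F=q*rel.inv(); print(p,o["ft_force"],o["wrist_torque"],"z_m",F.apply([0,0,1]),"mid",p-F.apply(off))
```

```text
[ 0.54166546 -0.18100079  0.03915275] [-4.90084425  5.42654354 13.13052187] [ 0.47761747  1.3542849  -0.5198939 ] z_m [ 0.00699926 -0.00706105 -0.99995057] mid [ 0.54118971 -0.18318173  0.02720691]
```

Contact is at TCP z≈0.039 with stiffness of about 5.5 N/mm. First rap.

Request:
apply_moves(increments=[0.04, 0, 0, 0.02, 0, 0, 0, 0.04, 0, 0, 0.042, 0, 0, 0, 0.04, 0, 0, 0.042, 0, 0, 0, 0.04, 0, 0, 0.018, 0, 0, 0, 0.04, 0, 0, -0.006, 0, 0, 0])

```text
clock: 13.05
position: [0.544, -0.1813, 0.0336]
orientation: [0.167, 0.764, 0.59, -0.201]
ft_force: [-11.2, 33.3, 78.0]
width: 0.0562
grip_force: 60.1
```

Run:
```python
from h import *
p,q,o=cur(); print(o["clock"],p,o["ft_force"],o["joint_vel"])
```

```text
13.05 [ 0.54402928 -0.18133635  0.03359405] [-11.19400344  33.31692694  77.97986189] [ 0.03766889  0.3988599  -0.02880152 -0.19012666 -0.15558275  0.32378186]
```

Request:
apply_moves(increments=[0.04, 0, 0, 0.006, 0, 0, 0, 0.04, 0, 0, 0.015, 0, 0, 0, 0.04, 0, 0, 0.03, 0, 0, 0, 0.04, 0, 0, 0.03, 0, 0, 0])

```text
clock: 13.38
position: [0.5428, -0.1813, 0.0632]
orientation: [0.166, 0.764, 0.59, -0.201]
ft_force: [2.1, -0.4, -2.8]
width: 0.056
grip_force: 59.6
```

Request:
apply_moves(increments=[0.04, 0, 0, 0.014, 0, 0, 0, 0.04, 0, 0, 0.014, 0, 0, 0, 0.04, 0, 0, -0.008, 0, 0, 0, 0.04, 0, 0, -0.03, 0, 0, 0])

```text
clock: 13.72
position: [0.5433, -0.1813, 0.0324]
orientation: [0.167, 0.764, 0.59, -0.2]
ft_force: [-0.4, -0.2, -2.6]
width: 0.0559
grip_force: 59.6
```

Request:
apply_moves(increments=[0.04, 0, 0, 0.003, 0, 0, 0, 0.04, 0, 0, 0.015, 0, 0, 0, 0.04, 0, 0, 0.03, 0, 0, 0, 0.04, 0, 0, 0.03, 0, 0, 0, 0.04, 0, 0, 0.03, 0, 0, 0])

```text
clock: 14.13
position: [0.5429, -0.1812, 0.0631]
orientation: [0.166, 0.764, 0.59, -0.201]
ft_force: [-1.1, 0.3, -1.8]
width: 0.0558
grip_force: 59.8
```

Run:
```python
from h import *
import cv2
F=[]
for i in range(5):
    im=cv2.cvtColor(r.camera("scene"),cv2.COLOR_RGB2BGR); p,q,o=cur(); F.append(o["ft_force"])
print(o["clock"],p,np.mean(F,0),np.std(F,0),o["joint_vel"])
cv2.imwrite("pics/s5.png",cv2.resize(im[150:270,150:310],None,fx=5,fy=5,interpolation=cv2.INTER_CUBIC))
```

```text
14.3833 [ 0.54065095 -0.18074943  0.05972958] [-0.23424503 -0.16617014 -2.83096644] [0.29081334 0.34183594 0.320764  ] [ 0.00103743  0.00490602 -0.00025956 -0.00104264 -0.00220859 -0.00214654]
```

View pics/s5.png

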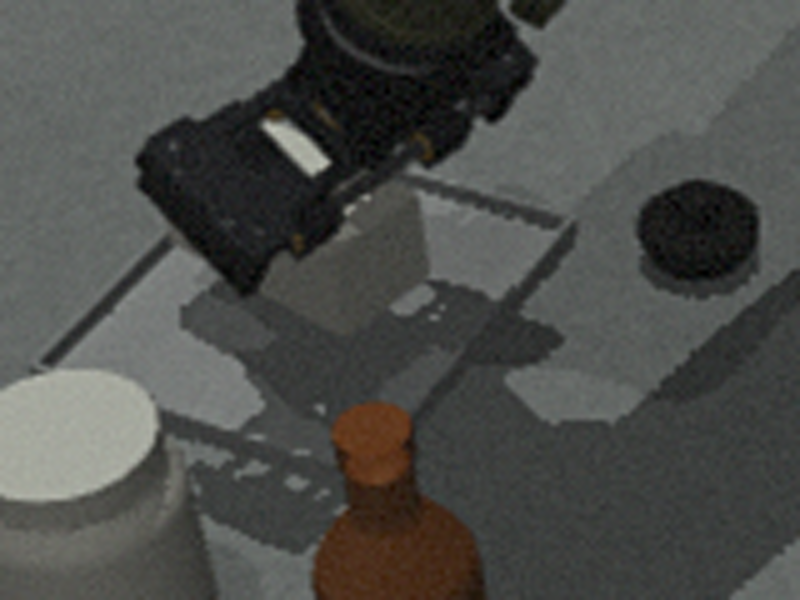

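No sign of the soap yet; the hanging weight is about 2.8 N, unchanged. The first rap slid the mould in the grip, so I'll find the contact height again.

Request:
apply_moves(increments=[0.04, 0, 0, -0.015, 0, 0, 0, 0.04, 0, 0, -0.025, 0, 0, 0, 0.04, 0, 0, -0.028, 0, 0, 0, 0.04, 0, 0, -0.028, 0, 0, 0])

```text
clock: 14.72
position: [0.5399, -0.1806, 0.0301]
orientation: [0.163, 0.764, 0.591, -0.203]
ft_force: [-0.9, 0.0, -3.2]
width: 0.0558
grip_force: 59.8
```

Request:
apply_moves(increments=[0.04, 0, 0, -0.0015, 0, 0, 0, 0.04, 0, 0, -0.002, 0, 0, 0, 0.04, 0, 0, -0.002, 0, 0, 0])

```text
clock: 14.97
position: [0.5411, -0.1808, 0.03]
orientation: [0.164, 0.764, 0.59, -0.202]
ft_force: [0.4, 0.0, -3.0]
width: 0.056
grip_force: 59.8
```

Request:
apply_moves(increments=[0.04, 0, 0, -0.001, 0, 0, 0, 0.04, 0, 0, -0.002, 0, 0, 0, 0.04, 0, 0, -0.002, 0, 0, 0])

```text
clock: 15.22
position: [0.5415, -0.181, 0.0293]
orientation: [0.165, 0.764, 0.59, -0.202]
ft_force: [-2.6, 1.9, 4.2]
width: 0.0558
grip_force: 59.9
```

Run:
```python
from h import *
import cv2
im=cv2.cvtColor(r.camera("top"),cv2.COLOR_RGB2BGR); im2=cv2.cvtColor(r.camera("scene"),cv2.COLOR_RGB2BGR); p,q,o=cur()
print(o["clock"],p,o["ft_force"],o["wrist_torque"])
a=cv2.resize(im[200:320,390:510],(400,400),interpolation=cv2.INTER_CUBIC); b=cv2.resize(im2[165:255,180:270],(400,400),interpolation=cv2.INTER_CUBIC)
cv2.imwrite("pics/s6.png",cv2.convertScaleAbs(cv2.hconcat([a,b]),alpha=1.6))
```

```text
15.3167 [ 0.54145461 -0.18097985  0.02925598] [-3.09366669  1.99726973  5.7834132 ] [ 0.52367477  0.57149081 -0.22968107]
```

View pics/s6.png

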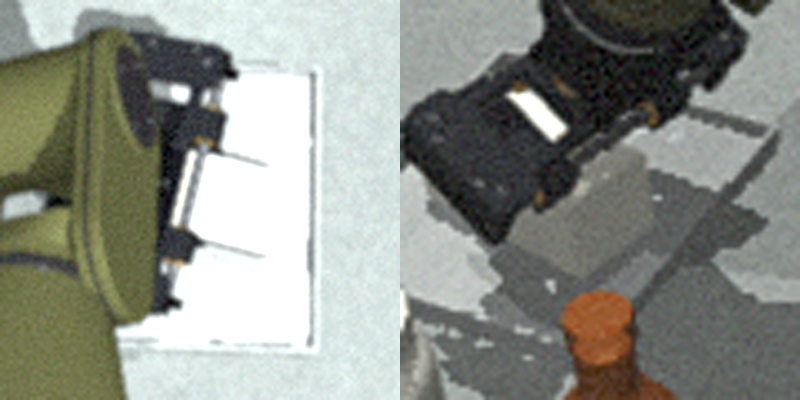

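The top view shows the mould sitting flat, mouth down, in the middle of the tray. It slid about 10 mm in the grip during the first rap. It's resting on the tray now, so I'll regrip 11 mm higher.

Request:
apply_moves(increments=[0.08, 0, 0, 0.001, 0, 0, 0, 0.08, 0, 0, 0.001, 0, 0, 0, 0.08, 0, 0, 0.001, 0, 0, 0, 0.08, 0, 0, 0.006, 0, 0, 0, 0.08, 0, 0, 0.012, 0, 0, 0, 0.08, 0, 0, 0.012, 0, 0, 0, 0.04, 0, 0, 0.012, 0, 0, 0, 0.04, 0, 0, 0.012, 0, 0, 0, 0.04, 0, 0, 0.012, 0, 0, 0, 0.04, 0, 0, 0.012, 0, 0, 0, 0.04, 0, 0, 0.012, 0, 0, 0, 0.04, 0, 0, 0.012, 0, 0, 0])

```text
clock: 16.32
position: [0.5411, -0.1808, 0.04]
orientation: [0.164, 0.764, 0.59, -0.202]
ft_force: [-0.3, 0.5, -0.2]
width: 0.0561
grip_force: 59.8
```

Request:
apply_moves(increments=[0.04, 0, 0, 0.025, 0, 0, 0, 0.04, 0, 0, 0.043, 0, 0, 0, 0.04, 0, 0, 0.043, 0, 0, 0, 0.04, 0, 0, 0.02, 0, 0, 0, 0.04, 0, 0, -0.003, 0, 0, 0])

```text
clock: 16.73
position: [0.5427, -0.1809, 0.0381]
orientation: [0.166, 0.764, 0.59, -0.201]
ft_force: [0.5, 21.0, 67.3]
width: 0.0557
grip_force: 59.7
```

Request:
apply_moves(increments=[0.04, 0, 0, 0.002, 0, 0, 0, 0.04, 0, 0, 0.005, 0, 0, 0])

```text
clock: 16.9
position: [0.5399, -0.1803, 0.04]
orientation: [0.163, 0.764, 0.591, -0.203]
ft_force: [-0.7, 0.4, -3.6]
width: 0.0562
grip_force: 59.8
```

Request:
apply_moves(increments=[0.04, 0, 0, 0.01, 0, 0, 0, 0.04, 0, 0, 0.015, 0, 0, 0, 0.04, 0, 0, 0.015, 0, 0, 0])

```text
clock: 17.15
position: [0.5421, -0.1811, 0.059]
orientation: [0.166, 0.764, 0.59, -0.201]
ft_force: [0.1, -0.7, -3.2]
width: 0.056
grip_force: 59.8
```

```bash
cat > w.py <<'E'
from h import *
F=[]
for i in range(4):
    r.camera("top"); p,q,o=cur(); F.append(o["ft_force"])
print(o["clock"],p,np.mean(F,0),np.std(F,0))
E
python3 w.py
```

```text
17.35 [ 0.54096964 -0.18083333  0.05717456] [-0.21101553  0.28033901 -2.39114743] [0.22741398 0.34487764 0.34223825]
```

Request:
apply_moves(increments=[0.04, 0, 0, 0.024, 0, 0, 0, 0.04, 0, 0, 0.024, 0, 0, 0, 0.04, 0, 0, 0, 0, 0, 0, 0.04, 0, 0, -0.024, 0, 0, 0])

```text
clock: 17.68
position: [0.5438, -0.1813, 0.035]
orientation: [0.167, 0.764, 0.59, -0.2]
ft_force: [13.5, 18.4, 45.2]
width: 0.0563
grip_force: 59.9
```

Request:
apply_moves(increments=[0.04, 0, 0, 0.001, 0, 0, 0, 0.04, 0, 0, 0.005, 0, 0, 0, 0.04, 0, 0, 0.005, 0, 0, 0])

```text
clock: 17.93
position: [0.5417, -0.181, 0.0387]
orientation: [0.165, 0.764, 0.59, -0.202]
ft_force: [0.0, -0.4, -1.4]
width: 0.0559
grip_force: 59.7
```

Request:
apply_moves(increments=[0.04, 0, 0, 0.01, 0, 0, 0, 0.04, 0, 0, 0.015, 0, 0, 0, 0.04, 0, 0, 0.015, 0, 0, 0])

```text
clock: 18.18
position: [0.5424, -0.1812, 0.0554]
orientation: [0.166, 0.764, 0.59, -0.201]
ft_force: [-0.2, -0.1, -1.4]
width: 0.0557
grip_force: 59.7
```

```bash
python3 w.py
```

```text
18.3833 [ 0.54100933 -0.18080917  0.0532106 ] [-0.18477129  0.61538491 -1.59589537] [0.44859152 0.30352403 0.09059505]
```

The hanging weight fell to 1.6 N, which matches the empty mould (0.16 kg), so the soap is out. I'll raise it straight up and look.

Request:
apply_moves(increments=[0.04, 0, 0, 0.015, 0, 0, 0, 0.04, 0, 0, 0.03, 0, 0, 0, 0.04, 0, 0, 0.045, 0, 0, 0, 0.04, 0, 0, 0.07, 0, 0, 0, 0.04, 0, 0, 0.1, 0, 0, 0, 0.04, 0, 0, 0.13, 0, 0, 0, 0.04, 0, 0, 0.13, 0, 0, 0])

```text
clock: 18.97
position: [0.5453, -0.1819, 0.1932]
orientation: [0.17, 0.765, 0.589, -0.198]
ft_force: [0.9, -0.5, 0.0]
width: 0.0561
grip_force: 59.7
```

Run:
```python
from h import *
import cv2
im=cv2.cvtColor(r.camera("top"),cv2.COLOR_RGB2BGR); im2=cv2.cvtColor(r.camera("scene"),cv2.COLOR_RGB2BGR); p,q,o=cur()
print(o["clock"],p,o["ft_force"],o["joint_positions"])
a=cv2.resize(im[200:320,390:510],(400,400),interpolation=cv2.INTER_CUBIC); b=cv2.resize(im2[110:250,150:290],(400,400),interpolation=cv2.INTER_CUBIC)
cv2.imwrite("pics/s7.png",cv2.hconcat([a,b]))
```

```text
19.0667 [ 0.5425415  -0.18100158  0.18668093] [-1.1600151   0.20100175 -1.40039177] [-0.17528055  0.02580081  1.8996071  -0.55050759  1.2878737   0.25800732]
```

View pics/s7.png

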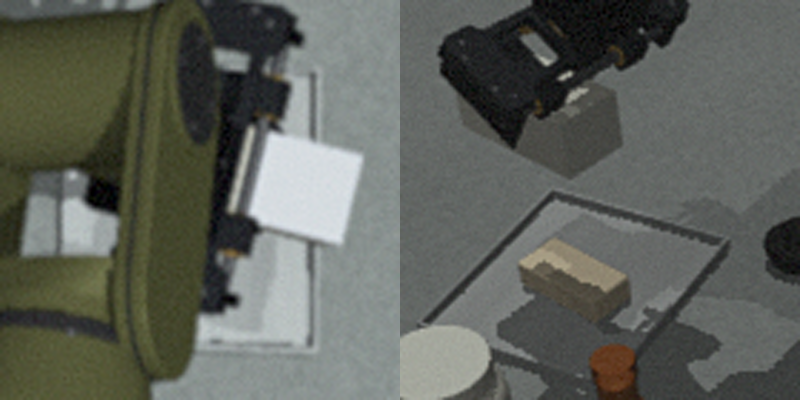

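The soap lies flat in the tray, seen at (575,280) in the right half, and the mould is empty. There is plenty of time, so I'll turn the mould mouth-up again and set it down that way. First stand it on end.

Run:
```python
from h import *
d=np.load("g2.npz"); off=np.array([.002,0,-.009]); rel=R.from_quat(d["rel"])
F1=frame(3,-90); p1=np.array([.55,.03,.058])+F1.apply(off); p,q,o=cur()
F=q*rel.inv(); rel=frame(np.degrees(np.arctan2(*F.apply([0,1,0])[1::-1])),-180).inv()*q
print("z_m",F.apply([0,0,1]),p1,inc(p1,F1*rel),(F1*rel).apply([0,0,1]))
```

```text
z_m [ 0.01405279 -0.00561344 -0.9998855 ] [0.55047102 0.02101233 0.06      ] [ 0.0079  0.202  -0.1267  1.5676 -0.1629  0.2447] [-0.02530841  0.86425085 -0.50242408]
```

Request:
apply_moves(increments=[0.04, 0.0079, 0.202, -0.03, 1.5676, -0.1629, 0.2447, 0.04, 0.0079, 0.202, -0.03, 1.5676, -0.1629, 0.2447, 0.04, 0.0079, 0.202, -0.03, 1.5676, -0.1629, 0.2447, 0.04, 0.0079, 0.202, -0.03, 1.5676, -0.1629, 0.2447, 0.04, 0.0079, 0.202, -0.03, 1.5676, -0.1629, 0.2447, 0.04, 0.0079, 0.202, -0.03, 1.5676, -0.1629, 0.2447, 0.04, 0.0079, 0.202, -0.03, 1.5676, -0.1629, 0.2447, 0.04, 0.0079, 0.202, -0.03, 1.5676, -0.1629, 0.2447, 0.04, 0.0079, 0.202, -0.03, 1.5676, -0.1629, 0.2447, 0.04, 0.0079, 0.202, -0.03, 1.5676, -0.1629, 0.2447, 0.04, 0.0079, 0.202, -0.03, 1.5676, -0.1629, 0.2447, 0.04, 0.0079, 0.202, -0.03, 1.5676, -0.1629, 0.2447, 0.04, 0.0079, 0.202, -0.03, 1.5676, -0.1629, 0.2447, 0.04, 0.0079, 0.202, -0.03, 1.5676, -0.1629, 0.2447, 0.04, 0.0079, 0.202, -0.06, 1.5676, -0.1629, 0.2447, 0.04, 0.0079, 0.202, -0.09, 1.5676, -0.1629, 0.2447, 0.04, 0.0079, 0.202, -0.11, 1.5676, -0.1629, 0.2447, 0.04, 0.0079, 0.202, -0.115, 1.5676, -0.1629, 0.2447, 0.04, 0.0079, 0.202, -0.115, 1.5676, -0.1629, 0.2447])

```text
clock: 20.65
position: [0.5478, 0.0221, 0.0668]
orientation: [-0.358, 0.6, 0.626, 0.347]
ft_force: [0.7, -0.2, -1.9]
width: 0.0559
grip_force: 59.7
```

Run:
```python
from h import *
p,q,o=cur(); print(o["clock"],p,o["ft_force"],q.apply([0,0,1]),q.apply([0,1,0]))
print(inc(np.array([.5505,.0210,.06]),toolR(3.2,60)))
```

```text
20.65 [0.54779765 0.02207587 0.06675284] [ 0.70832023 -0.24462907 -1.90122944] [-0.03315003  0.86364865 -0.50300307] [0.99916246 0.04071705 0.00406152]
[ 0.0027 -0.0011 -0.0068  0.0033  0.0042  0.0151]
```

Request:
apply_moves(increments=[0.04, 0.0027, 0, -0.003, 0.003, 0.004, 0.01, 0.04, 0.0027, 0, -0.0055, 0.003, 0.004, 0.01, 0.04, 0.0027, 0, -0.0055, 0.003, 0.004, 0.01, 0.04, 0.0027, 0, -0.0055, 0.003, 0.004, 0.01])

```text
clock: 20.98
position: [0.5524, 0.021, 0.0636]
orientation: [-0.36, 0.596, 0.629, 0.346]
ft_force: [0.3, -0.1, -1.8]
width: 0.0558
grip_force: 59.7
```

Request:
apply_moves(increments=[0.04, 0, 0, -0.0015, 0, 0, 0, 0.04, 0, 0, -0.0025, 0, 0, 0, 0.04, 0, 0, -0.0025, 0, 0, 0])

```text
clock: 21.23
position: [0.5522, 0.021, 0.0612]
orientation: [-0.361, 0.596, 0.628, 0.346]
ft_force: [0.5, -1.2, 2.9]
width: 0.056
grip_force: 59.7
```

Request:
apply_moves(increments=[0.04, 0, 0, -0.001, 0, 0, 0, 0.095, 0, 0, -0.0005, 0, 0, 0, 0.095, 0, 0, 0, 0, 0, 0, 0.095, 0, 0, 0, 0, 0, 0, 0.095, 0, 0, 0, 0, 0, 0, 0.095, 0.001, -0.026, 0.015, 0, 0, 0, 0.095, 0.002, -0.052, 0.03, 0, 0, 0, 0.095, 0.003, -0.08, 0.05, 0, 0, 0, 0.095, 0.003, -0.09, 0.09, 0, 0, 0, 0.095, 0.003, -0.09, 0.13, 0, 0, 0, 0.095, 0.003, -0.09, 0.17, 0, 0, 0, 0.095, 0.003, -0.09, 0.2, 0, 0, 0, 0.095, 0.003, -0.09, 0.2, 0, 0, 0])

```text
clock: 22.32
position: [0.557, -0.0701, 0.2676]
orientation: [-0.356, 0.595, 0.631, 0.348]
ft_force: [-0.1, -0.2, 0.4]
width: 0.0949
grip_force: 0.0
```

Run:
```python
from h import *
import cv2
p,q,o=cur(); print(o["clock"],p,o["width"],q.apply([0,1,0]))
im=cv2.cvtColor(r.camera("scene"),cv2.COLOR_RGB2BGR)
cv2.imwrite("pics/s8.png",cv2.resize(im[120:280,150:350],None,fx=4,fy=4,interpolation=cv2.INTER_CUBIC))
Rt=toolR(3,-60); zt=Rt.apply([0,0,1]); mid=np.array([.5515,.0300,.058]); g=mid+[-.0005,.009,0]; pre=g-.1*zt
print(zt,g,"hi",inc(pre+[0,0,.1],Rt))
print(w2px("scene",mid))
```

```text
22.3167 [ 0.55698135 -0.0700501   0.2675765 ] 0.09493956339670674 [0.99863658 0.0498931  0.01535145]
[ 0.04532427 -0.86483855 -0.5       ] [0.551 0.039 0.058] hi [-0.0096  0.1951 -0.0561 -2.087  -0.1    -0.0101]
(np.float64(288.98534387485523), np.float64(217.77958889253208))
```

View pics/s8.png

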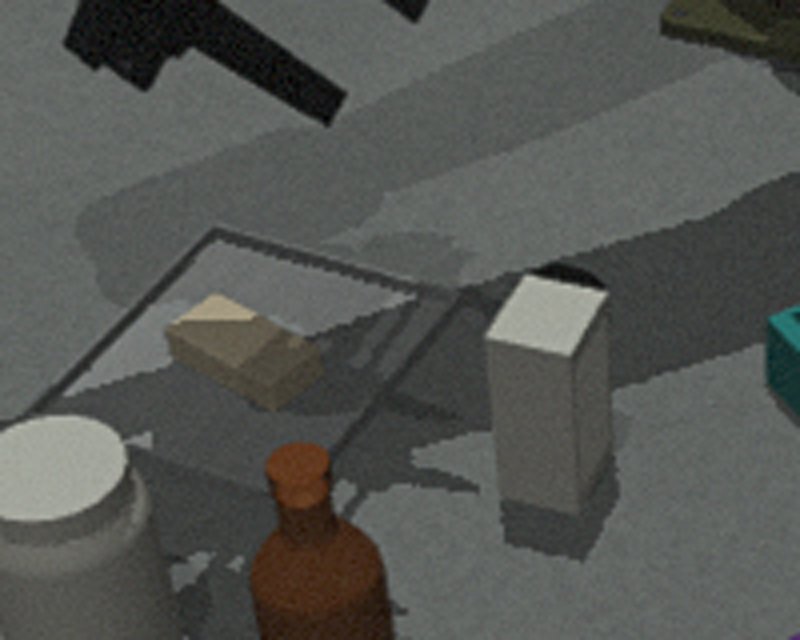

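The mould stands at about (288,218) in the full picture, matching the prediction, and the soap lies flat. I have now viewed 12 pictures, over the limit of 10, so from here I'll work from numbers only.

Request:
apply_moves(increments=[0.095, -0.0096, 0.1951, -0.02, -2.087, -0.1, -0.0101, 0.095, -0.0096, 0.1951, -0.02, -2.087, -0.1, -0.0101, 0.095, -0.0096, 0.1951, -0.02, -2.087, -0.1, -0.0101, 0.095, -0.0096, 0.1951, -0.02, -2.087, -0.1, -0.0101, 0.095, -0.0096, 0.1951, -0.02, -2.087, -0.1, -0.0101, 0.095, -0.0096, 0.1951, -0.02, -2.087, -0.1, -0.0101, 0.095, -0.0096, 0.1951, -0.02, -2.087, -0.1, -0.0101, 0.095, -0.0096, 0.1951, -0.02, -2.087, -0.1, -0.0101, 0.095, -0.0096, 0.1951, -0.02, -2.087, -0.1, -0.0101, 0.095, -0.0096, 0.1951, -0.02, -2.087, -0.1, -0.0101, 0.095, -0.0096, 0.1951, -0.02, -2.087, -0.1, -0.0101, 0.095, -0.0096, 0.1951, -0.02, -2.087, -0.1, -0.0101, 0.095, -0.0096, 0.1951, -0.02, -2.087, -0.1, -0.0101, 0.095, -0.0096, 0.1951, -0.02, -2.087, -0.1, -0.0101, 0.095, -0.0096, 0.1951, -0.02, -2.087, -0.1, -0.0101, 0.095, -0.0096, 0.1951, -0.02, -2.087, -0.1, -0.0101, 0.095, -0.0096, 0.1951, -0.02, -2.087, -0.1, -0.0101, 0.095, -0.0096, 0.1951, -0.02, -2.087, -0.1, -0.0101, 0.095, -0.0096, 0.1951, -0.05, -2.087, -0.1, -0.0101, 0.095, -0.0096, 0.1951, -0.056, -2.087, -0.1, -0.0101])

```text
clock: 24.03
position: [0.5435, 0.1257, 0.1997]
orientation: [0.359, 0.598, 0.628, -0.345]
ft_force: [-1.0, -1.7, -1.3]
width: 0.0949
grip_force: 0.0
```

Run:
```python
from h import *
p,q,o=cur(); print(o["clock"],p,o["joint_positions"])
Rt=toolR(3,-60); zt=Rt.apply([0,0,1]); g=np.array([.551,.039,.058])
print("pre",inc(g-.1*zt,Rt),"grasp",inc(g,Rt))
```

```text
24.0333 [0.54350908 0.12568356 0.19966088] [ 0.51238536  0.26484134  1.78904245 -0.88733282  1.68137827  0.64759197]
pre [ 0.003  -0.0002 -0.0917 -0.0051 -0.0034  0.0059] grasp [ 0.0075 -0.0867 -0.1417 -0.0051 -0.0034  0.0059]
```

Request:
apply_moves(increments=[0.095, 0.003, 0, -0.04, -0.005, -0.003, 0.006, 0.095, 0.003, 0, -0.08, -0.005, -0.003, 0.006, 0.095, 0.003, 0, -0.0917, -0.005, -0.003, 0.006, 0.095, 0.003, 0, -0.0917, -0.005, -0.003, 0.006, 0.095, 0.004, -0.025, -0.106, -0.005, -0.003, 0.006, 0.095, 0.0055, -0.05, -0.1205, -0.005, -0.003, 0.006, 0.095, 0.0065, -0.07, -0.132, -0.005, -0.003, 0.006, 0.095, 0.0075, -0.0867, -0.1417, -0.005, -0.003, 0.006, 0.095, 0.0075, -0.0867, -0.1417, -0.005, -0.003, 0.006, 0.095, 0.0075, -0.0867, -0.1417, -0.005, -0.003, 0.006])

```text
clock: 24.87
position: [0.5535, 0.0391, 0.0646]
orientation: [0.365, 0.598, 0.626, -0.342]
ft_force: [0.2, -0.4, -0.9]
width: 0.0952
grip_force: 0.0
```

Request:
apply_moves(increments=[0.04, 0, 0, 0, 0, 0, 0, 0.04, 0, 0, 0, 0, 0, 0, 0.04, 0, 0, 0, 0, 0, 0, 0.04, 0, 0, 0, 0, 0, 0, 0.04, 0, 0, 0, 0, 0, 0, 0.04, 0, 0, 0, 0, 0, 0, 0.04, 0, 0, 0, 0, 0, 0], squeeze=45)

```text
clock: 25.45
position: [0.5525, 0.0397, 0.0626]
orientation: [0.365, 0.597, 0.627, -0.343]
ft_force: [0.0, 0.3, 0.1]
width: 0.0553
grip_force: 45.0
```

Run:
```python
from h import *
p,q,o=cur(); print(o["clock"],p,o["width"],o["grip_force"],o["ft_force"],q.apply([0,1,0]))
az=np.degrees(np.arctan2(*q.apply([0,1,0])[1::-1]))
F1=frame(az,-90); off=F1.inv().apply(p-np.array([.5515,.03,.058])); off[1]=0; rel=F1.inv()*q
F0=frame(10,0); p1=np.array([.545,.09,.024])+F0.apply(off); print(az,off,p1,inc(p1,F0*rel),(F0*rel).apply([0,0,1]))
```

```text
25.45 [0.55249029 0.03974241 0.0625555 ] 0.055304277089872844 44.97610867023468 [0.00248603 0.31487523 0.06643441] [0.99861808 0.05222252 0.00589323]
2.9935434908938525 [0.0045555 0.        0.0096774] [0.54579106 0.0855137  0.0336774 ] [-0.0067  0.0458 -0.0289  1.5615  0.1778  0.096 ] [-0.08378217  0.49209313 -0.86650153]
```

Request:
apply_moves(increments=[0.04, 0, 0, 0.04, 0, 0, 0, 0.04, 0, 0, 0.08, 0, 0, 0, 0.04, -0.0067, 0.0458, 0.08, 1.5615, 0.1778, 0.096, 0.04, -0.0067, 0.0458, 0.08, 1.5615, 0.1778, 0.096, 0.04, -0.0067, 0.0458, 0.08, 1.5615, 0.1778, 0.096, 0.04, -0.0067, 0.0458, 0.08, 1.5615, 0.1778, 0.096, 0.04, -0.0067, 0.0458, 0.08, 1.5615, 0.1778, 0.096, 0.04, -0.0067, 0.0458, 0.08, 1.5615, 0.1778, 0.096, 0.04, -0.0067, 0.0458, 0.08, 1.5615, 0.1778, 0.096, 0.04, -0.0067, 0.0458, 0.08, 1.5615, 0.1778, 0.096, 0.04, -0.0067, 0.0458, 0.08, 1.5615, 0.1778, 0.096, 0.04, -0.0067, 0.0458, 0.08, 1.5615, 0.1778, 0.096, 0.04, -0.0067, 0.0458, 0.08, 1.5615, 0.1778, 0.096, 0.04, -0.0067, 0.0458, 0.08, 1.5615, 0.1778, 0.096, 0.04, -0.0067, 0.0458, 0.08, 1.5615, 0.1778, 0.096, 0.04, -0.0067, 0.0458, 0.05, 1.5615, 0.1778, 0.096, 0.04, -0.0067, 0.0458, 0.02, 1.5615, 0.1778, 0.096, 0.04, -0.0067, 0.0458, -0.01, 1.5615, 0.1778, 0.096, 0.04, -0.0067, 0.0458, -0.02, 1.5615, 0.1778, 0.096, 0.04, -0.0067, 0.0458, -0.02, 1.5615, 0.1778, 0.096])

```text
clock: 27.12
position: [0.5437, 0.0854, 0.04]
orientation: [-0.2, 0.623, 0.738, 0.165]
ft_force: [-0.1, -0.3, -1.7]
width: 0.0559
grip_force: 45.0
```

Run:
```python
from h import *
p,q,o=cur(); print(o["clock"],p,o["ft_force"])
az=10; Rt=toolR(az,30); print(inc(np.array([.5458,.0855,.0337]),Rt),q.apply([0,1,0]),q.apply([0,0,1]))
```

```text
27.1167 [0.54370781 0.08541379 0.04000307] [-0.10406929 -0.27651728 -1.65820255]
[ 0.0021  0.0001 -0.0063 -0.0003 -0.0062  0.0057] [ 0.9857633   0.16803169 -0.00600597] [-0.08934024  0.49318808 -0.86532297]
```

Request:
apply_moves(increments=[0.04, 0, 0, -0.003, 0, -0.006, 0, 0.04, 0, 0, -0.005, 0, -0.006, 0, 0.04, 0, 0, -0.005, 0, -0.006, 0])

```text
clock: 27.37
position: [0.5466, 0.0854, 0.0383]
orientation: [-0.195, 0.623, 0.739, 0.169]
ft_force: [0.0, 0.1, -1.4]
width: 0.0553
grip_force: 45.0
```

Request:
apply_moves(increments=[0.04, 0, 0, -0.0015, 0, 0, 0, 0.04, 0, 0, -0.0025, 0, 0, 0, 0.04, 0, 0, -0.0025, 0, 0, 0])

```text
clock: 27.62
position: [0.5468, 0.0854, 0.038]
orientation: [-0.196, 0.622, 0.739, 0.169]
ft_force: [-4.0, -2.4, 10.5]
width: 0.0559
grip_force: 45.0
```

Request:
apply_moves(increments=[0.095, 0, 0, 0.0015, 0, 0, 0, 0.095, 0, 0, 0.0015, 0, 0, 0, 0.095, 0, 0, 0.0015, 0, 0, 0, 0.095, 0, 0, 0.0015, 0, 0, 0, 0.095, 0, 0, 0.0015, 0, 0, 0, 0.095, 0.0025, -0.015, 0.026, 0, 0, 0, 0.095, 0.005, -0.03, 0.052, 0, 0, 0, 0.095, 0.0085, -0.05, 0.087, 0, 0, 0, 0.095, 0.0085, -0.08, 0.12, 0, 0, 0, 0.095, -0.02, -0.12, 0.15, 0, 0, 0, 0.095, -0.05, -0.16, 0.18, 0, 0, 0, 0.095, -0.08, -0.2, 0.21, 0, 0, 0, 0.095, -0.1, -0.24, 0.24, 0, 0, 0, 0.095, -0.12, -0.28, 0.25, 0, 0, 0, 0.095, -0.12, -0.32, 0.25, 0, 0, 0, 0.095, -0.12, -0.36, 0.25, 0, 0, 0, 0.095, -0.12, -0.4, 0.25, 0, 0, 0, 0.095, -0.12, -0.44, 0.25, 0, 0, 0, 0.095, -0.12, -0.44, 0.25, 0, 0, 0])

```text
clock: 29.2
position: [0.4259, -0.3471, 0.2847]
orientation: [-0.195, 0.623, 0.739, 0.169]
ft_force: [0.2, -0.3, -0.1]
width: 0.0951
grip_force: 0.0
```

Run:
```python
from h import *
import cv2
o=r.observe(); print(o["clock"],o["position"],o["width"],o["ft_force"])
# numeric check from images (no viewing): bright white blob near the set-down place, cream blob in the tray
t=r.camera("top"); s=r.camera("scene"); hsv=cv2.cvtColor(t,cv2.COLOR_RGB2HSV)
old=cv2.cvtColor(cv2.imread("pics/top0.png"),cv2.COLOR_BGR2RGB)
u,v=map(int,w2px("top",(.545,.09,.048))); x0,y0=u-50,v-45
roi=t[y0:v+45,x0:u+50]; m=(roi.min(2)>170).astype(np.uint8)
c=max(cv2.findContours(m,0,2)[0],key=cv2.contourArea); rc=cv2.minAreaRect(c); bx=cv2.boxPoints(rc)+[x0,y0]
P=np.array([px2w("top",a,b,.048) for a,b in bx]); print("mould",P.mean(0),[round(float(np.linalg.norm(P[i]-P[i-1])),4) for i in range(4)],"inner colour",roi[v-y0,u-x0])
m=cv2.inRange(hsv,(15,25,120),(40,120,255))[200:320,390:510]; c=max(cv2.findContours(m,0,2)[0],key=cv2.contourArea); bx=cv2.boxPoints(cv2.minAreaRect(c))+[390,200]
P=np.array([px2w("top",a,b,.027) for a,b in bx]); print("soap",P.mean(0),[round(float(np.linalg.norm(P[i]-P[i-1])),4) for i in range(4)])
for n,a,b in [("bottle",374,151),("can",434,157),("stopper",381,307),("scoop",205,296)]:
    T=old[b-14:b+14,a-14:a+14]; S=t[b-24:b+24,a-24:a+24]; r_=cv2.minMaxLoc(cv2.matchTemplate(S,T,cv2.TM_CCOEFF_NORMED)); print(n,r_[1],np.array(r_[3])-10)
```

```text
29.2 [ 0.42591864 -0.34708601  0.28465519] 0.09509710517889283 [ 0.22759577 -0.29612656 -0.12581884]
mould [0.54634529 0.0888969  0.048     ] [0.0549, 0.1155, 0.055, 0.1152] inner colour [196 203 209]
soap [ 0.53937176 -0.18321544  0.027     ] [0.0876, 0.0456, 0.0879, 0.0456]
bottle 0.9917976260185242 [0 0]
can 0.9934738874435425 [0 0]
stopper 0.9224681258201599 [0 1]
scoop 0.996455729007721 [0 0]
```

```bash
python3 -c "
from station import r
print(r.finish_job())"
```

```text
the job is handed in; nothing more can be done
None
```

The soap was rapped out and lies flat in the tray, the empty mould stands flat and mouth up on the shelf clear of the tray, and the job was handed in at about 29 s; I moved none of the other four items, but I viewed 12 pictures against the limit of 10.

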